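Put the check weights of the jeweller's scale back on their pads

ROBOT

A 6-joint arm with a two-finger parallel gripper is mounted at the origin on the work surface. World frame = base frame: x ahead of the robot, y to its left, z up, the work surface at z = 0. Lengths are in m, angles in rad, forces in N, time in s.
With the tool pointing down it reaches from about 0.35 to 0.775 m from the base axis. Payload 5.5 kg.
Tool frame: the origin (TCP) lies at the very end of the fingers, on their centre line; the grasp point (between the pads) lies 19 mm behind it (grip_point_offset is the distance from the TCP to the grasp point, in m); z points along the fingers, y is the direction in which the jaws open and shut (so a half turn about z gives the same grasp; the last joint's range is limited). The gripper opens to 85 mm and grips with 20 to 120 N. Pads are 22 mm wide; open, the fingers measure 114 mm over their backs; the gripper's body (76 mm by 85 mm) begins 54 mm behind the grasp point. The pads swing forward as they close: fully open they stand 13 mm farther back than shut.
Start: joints at [-1.41, 0.313, 0.046, 1.304, 0, 1.431], TCP at [0.17, -0.549, 0.231] pointing down, gripper open.
Joint ranges: [-2.76, 2.76], [-0.86, 1.69], [-1.03, 1.26], [-2.2, 2.34], [-1.47, 1.5], [-3.14, 3.14]. Speed limits (rad/s): [2.57, 2.57, 3.14, 3.14, 3.14, 3.14].

INTERFACE

Orientations are given as a unit quaternion [w, x, y, z].
In Python, from workcell import * gives the robot as it stands.
- The arm moves only by the shell command python3 -m crank 'ROWS' [OPENING] [FORCE]. ROWS is a JSON object of lists of equal length, an entry for each row: "travel": the shift along the tool's x, y, z in units of 40 mm (1.0 is 40 mm), a list of three; "turn": the turn about the tool's z in rad. In form: {"travel": [[x, y, z], ...], "turn": [turn, ...]}. A call has 1 to 5 rows; each row is the pose to reach, as a shift and turn from the pose commanded when the call began, along the tool's axes at that moment; what a row does not reach only later rows make up. A row lasts 1/12 s, in which the tool goes at most 41.7 mm and 7.16 degrees, less where a joint would pass 70% of its speed; a pose out of reach is approached as far as the arm can. A call with a gripper value outside its range is refused whole. OPENING is the finger opening in mm, from 0 to 85.4, set as the call begins (- or left out, the last holds). The fingers move at their own pace and stop on an object; FORCE is the grip in N (left out, the last holds). Time passes only in rows, so rows that repeat a pose let the fingers close. It gives the time, the measured TCP pose, the force and the opening at its end, in the units of the state.
- get_state(): the state, without advancing time (a new reading comes with each control period).
- read_camera(name): name is "side" or "top"; returns a dict with "image" (400x640x3 uint8, red, green, blue), "K" (3x3 intrinsics, pixels), "R" (3x3) and "t" (3): a world point X has camera coordinates R X + t. Camera axes: x right, y down, z forward; pixel columns grow to the right and rows downward; lengths in m; the calibration is good to about 2 mm. A picture is of the moment at which its call begins. There is no depth.
- hand_in(): hands the job in, once; it reports no verdict.
The state is a dict: "clock": time; "joint_pos": joint angles; "qvel": joint speeds; "tau": joint torques, N m; "tcp_pos": TCP position; "orientation": TCP orientation; "wrist_force": force on the tool from outside, world axes, zero at the start; "ft_torque": the same for the moment, N m; "finger_gap": finger opening in m.
Only numpy, scipy, OpenCV 4.12 (cv2) and the standard library are available. Lean on these libraries where they do the work, as an engineer would, in place of code of your own. Each camera call takes 0.05 s, during which the arm holds its last target. There are 200 camera calls.

TASK

The scale has been checked: take the stack of four brass weights off its pan from the top down, one at a time, and stand each weight upright in the middle of the wooden pad whose velvet roundel fits its size, the rest of the stack staying on the scale meanwhile. Set each down gently rather than dropping it, let go of them all, and leave the loupe and the ring box where they are.

Things in the scene. Friction and masses are not known exactly. Their poses are not given: they have to be found in the camera images.
- w20_mid (a point): centre (half-way up) of the smallest check weight: a plain upright brass disc, 20 mm across and 19 mm high, about 50 g. At the start it stands loose, roughly centred, on the next larger weight; z is its own axis (up), its yaw means nothing.
- w30_mid (a point): centre (half-way up) of the second smallest check weight: a plain upright brass disc, 30 mm across and 17 mm high, about 100 g. At the start it stands loose, roughly centred, on the next larger weight; z is its own axis (up), its yaw means nothing.
- w42_mid (a point): centre (half-way up) of the second largest check weight: a plain upright brass disc, 42 mm across and 17 mm high, about 200 g. At the start it stands loose, roughly centred, on the largest weight; z is its own axis (up), its yaw means nothing.
- w56_mid (a point): centre (half-way up) of the largest check weight: a plain upright brass disc, 56 mm across and 24 mm high, about 500 g. At the start it stands loose, roughly centred, on the scale pan; z is its own axis (up), its yaw means nothing. The pan: fixed flat steel, 110 mm across, top 45 mm above the counter, centre within 20 mm of the weight's; the scale's body is lower, reaching 100 mm out.
- pad20: pad of the smallest weight: a fixed square wooden plinth 80 x 80 mm, 12 mm high, with a flat dark velvet roundel 24 mm across at the middle of its top (no rim or recess). Origin: centre of its underside, on the counter; z up, x and y along its sides. The four plinths differ only in the size of the roundel.
- pad30: pad of the second smallest weight: a fixed square wooden plinth 80 x 80 mm, 12 mm high, with a flat dark velvet roundel 34 mm across at the middle of its top (no rim or recess). Origin: centre of its underside, on the counter; z up, x and y along its sides. The four plinths differ only in the size of the roundel.
- pad42: pad of the second largest weight: a fixed square wooden plinth 80 x 80 mm, 12 mm high, with a flat dark velvet roundel 46 mm across at the middle of its top (no rim or recess). Origin: centre of its underside, on the counter; z up, x and y along its sides. The four plinths differ only in the size of the roundel.
- pad56: pad of the largest weight: a fixed square wooden plinth 80 x 80 mm, 12 mm high, with a flat dark velvet roundel 60 mm across at the middle of its top (no rim or recess). Origin: centre of its underside, on the counter; z up, x and y along its sides. The four plinths differ only in the size of the roundel.
- loupe_mid (a point): bystander: a folded loupe lying loose on the counter between the scale and the pads, a black lens barrel with a metal cover beside it, 54 x 27 mm, 20 mm high; the point is half-way up at about its middle. Leave it alone.
- ringbox_mid (a point): bystander: a closed blue ring box, loose on the counter beyond the pads, 50 x 50 mm, 40 mm high; the point is its centre. Leave it alone.
Not all that is in view belongs to the job. What is shaped like the part that bears w56_mid but green is not meant. What is shaped like the pad42 but orange is not meant.

How it is judged:
On the way, in this order (a step that is already met when the one before it is completed fails the run):
1. the smallest weight stands on its own pad and the rest of the stack still stands on the scale (moved under 30 mm) (horizontal distance between w20_mid and pad20 below 0.012 m and z of w20_mid in the frame of pad20 between 0.0175 and 0.0255 m and angle between w20_mid's own z axis and vertical below 0.15 rad and distance of each of w30_mid, w42_mid, w56_mid from where it was at the start of the episode below 0.03 m), for 0.2 s.
2. the second smallest weight stands on its own pad, those placed before still stand on theirs and the rest of the stack still stands on the scale (moved under 30 mm) (horizontal distance between w20_mid and pad20 below 0.012 m and z of w20_mid in the frame of pad20 between 0.0175 and 0.0255 m and angle between each of w20_mid, w30_mid's own z axis and vertical below 0.15 rad and horizontal distance between w30_mid and pad30 below 0.012 m and z of w30_mid in the frame of pad30 between 0.0165 and 0.0245 m and distance of each of w42_mid, w56_mid from where it was at the start of the episode below 0.03 m), for 0.2 s.
3. the second largest weight stands on its own pad, those placed before still stand on theirs and the rest of the stack still stands on the scale (moved under 30 mm) (horizontal distance between w20_mid and pad20 below 0.012 m and z of w20_mid in the frame of pad20 between 0.0175 and 0.0255 m and angle between each of w20_mid, w30_mid, w42_mid's own z axis and vertical below 0.15 rad and horizontal distance between w30_mid and pad30 below 0.012 m and z of w30_mid in the frame of pad30 between 0.0165 and 0.0245 m and horizontal distance between w42_mid and pad42 below 0.012 m and z of w42_mid in the frame of pad42 between 0.0165 and 0.0245 m and distance of w56_mid from where it was at the start of the episode below 0.03 m), for 0.2 s.
4. the largest weight stands on its own pad, those placed before still stand on theirs (horizontal distance between w20_mid and pad20 below 0.012 m and z of w20_mid in the frame of pad20 between 0.0175 and 0.0255 m and angle between each of w20_mid, w30_mid, w42_mid, w56_mid's own z axis and vertical below 0.15 rad and horizontal distance between w30_mid and pad30 below 0.012 m and z of w30_mid in the frame of pad30 between 0.0165 and 0.0245 m and horizontal distance between w42_mid and pad42 below 0.012 m and z of w42_mid in the frame of pad42 between 0.0165 and 0.0245 m and horizontal distance between w56_mid and pad56 below 0.012 m and z of w56_mid in the frame of pad56 between 0.02 and 0.028 m), for 0.2 s.
At the end, for the whole second after the job is handed in: Each of the four weights stands upright (within 0.15 rad) on its own pad, its centre within 12 mm of the pad's centre, its underside on the plinth (within 4 mm), at rest and released (all of step 4 and linear speed of each of w20, w30, w42, w56 below 0.02 m/s and angular speed of each of w20, w30, w42, w56 below 0.2 rad/s); the robot touches nothing.
It fails at once if the loupe is moved more than 20 mm (distance of loupe_mid from where it was at the start of the episode above 0.02 m).
It fails at once if the ring box is moved more than 20 mm (distance of ringbox_mid from where it was at the start of the episode above 0.02 m).
It fails at once if a weight is dropped: faster than 0.6 m/s with its centre lower than 45 mm above the counter ((linear speed of w20 above 0.6 m/s and height (world z) of w20_mid below 0.045 m) or (linear speed of w30 above 0.6 m/s and height (world z) of w30_mid below 0.045 m) or (linear speed of w42 above 0.6 m/s and height (world z) of w42_mid below 0.045 m) or (linear speed of w56 above 0.6 m/s and height (world z) of w56_mid below 0.045 m)).
It also fails if it takes over 128 s, if anything falls off the work surface, if the arm or the gripper's body presses on something with over 40 N, if the wrist force passes 120 N, or if a joint passes its speed limit or range.

## Working session

There is one attempt and no reset: what is moved stays moved. The work goes in short steps, Python scripts to look and compute and a shell command to move; the robot and the scene stay as the last step left them, time stands still between calls to the robot, and variables do not carry over. Pictures are saved under pics/ and viewed, about 12 in all and at most 16, crops included, and the job is handed in when it is done.

```bash
ls; mkdir -p pics
python3 - <<'E'
from workcell import *
import cv2
s=get_state(); print({k:(v if not hasattr(v,'tolist') else v.tolist()) for k,v in s.items()})
for n in("side","top"):
    c=read_camera(n); cv2.imwrite(f"pics/{n}0.png",cv2.cvtColor(c["image"],cv2.COLOR_RGB2BGR)); print(n,c["K"],c["R"],c["t"])
E
```

```text
pics
{'clock': 0.0, 'joint_pos': [-1.4095804892047417, 0.3140037781930553, 0.04498138554826936, 1.303584433586188, -1.3063159370788683e-07, 1.4311837187437955], 'qvel': [-0.00011907124810551755, 0.0017283336154030134, -0.000888929478796925, -0.002919114867974899, 0.00017820331896714178, 0.0007640892487657909], 'tau': [-0.0005441737266664859, -48.06235313415527, 29.853326082229614, 0.019261250272393227, -0.00019693790363817243, -9.260871536298509e-07], 'tcp_pos': [0.1702814374246264, -0.5486811065668332, 0.23040792266531146], 'orientation': [-0.0009051960794668486, 0.9887086873050901, 0.14984762984649827, -9.843279205690139e-06], 'wrist_force': [1.231205558979889, 0.4048055425685741, -0.34112994772308886], 'ft_torque': [-0.023151513493716802, 0.008547735770113028, 0.046587990901463434], 'finger_gap': 0.08536448277062245}
side [[377.45712255   0.         321.33634296]
 [  0.         377.45712255 198.91947818]
 [  0.           0.           1.        ]] [[-0.82740667 -0.56157063 -0.00605175]
 [-0.33271344  0.49883748 -0.80028928]
 [ 0.4524378  -0.66015119 -0.59958356]] [0.45436909 0.29611773 0.79364535]
top [[376.52704052   0.         320.69445318]
 [  0.         376.52704052 198.01574691]
 [  0.           0.           1.        ]] [[ 0.02807648 -0.99934385  0.02288204]
 [-0.98438182 -0.03162152 -0.17318348]
 [ 0.17379341 -0.01766228 -0.98462373]] [-0.06466571  0.56494941  1.02070669]
```

View pics/top0.png

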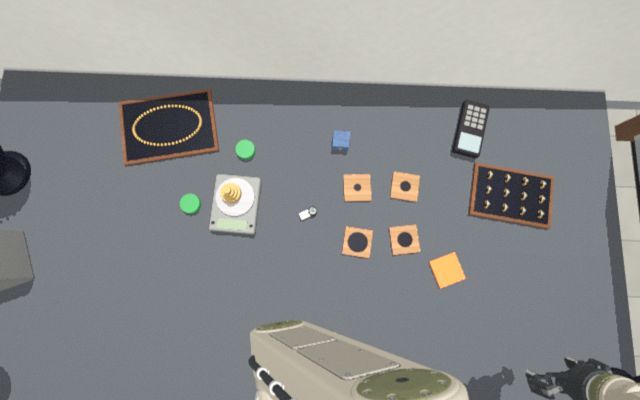

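View pics/side0.png

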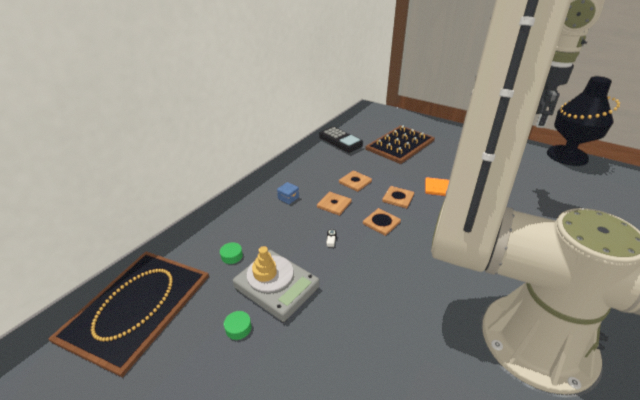

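The top view shows the stack at about (231,194) on the pan. The pads are at (357,187) smallest, (405,186), (405,240) and (358,242) largest. The loupe is at (308,214) and the ring box at (341,141); the green discs and the orange slab at (447,270) are distractors. Next I'll measure.

```bash
cat > h.py <<'E'
from workcell import *
import cv2, numpy as np
def ray(c,uv,z):
    d=np.linalg.inv(c["K"])@[uv[0],uv[1],1]; o=-c["R"].T@c["t"]; d=c["R"].T@d
    return o+d*(z-o[2])/d[2]
def proj(c,X):
    p=c["K"]@(c["R"]@np.array(X)+c["t"]); return p[:2]/p[2]
def crop(c,u,v,w,h,k,name):
    im=c["image"][v:v+h,u:u+w]; cv2.imwrite(name,cv2.cvtColor(cv2.resize(im,None,fx=k,fy=k,interpolation=cv2.INTER_CUBIC),cv2.COLOR_RGB2BGR))
def blobs(m,amin):
    n,l,s,ce=cv2.connectedComponentsWithStats(m.astype(np.uint8)*255,connectivity=4)
    return [(ce[i],s[i],l==i) for i in range(1,n) if s[i][4]>=amin]
E
python3 - <<'E'
from h import *
for n in("top","side"):
    c=read_camera(n); im=c["image"]; hsv=cv2.cvtColor(im,cv2.COLOR_RGB2HSV)
    H,S,V=[hsv[...,i].astype(int) for i in range(3)]
    wood=(H>=5)&(H<=20)&(S>110)&(V>120)
    for ce,s,m in blobs(wood,60):
        if s[4]>1500: continue
        cs,_=cv2.findContours(m.astype(np.uint8),cv2.RETR_EXTERNAL,cv2.CHAIN_APPROX_NONE)
        f=np.zeros(m.shape,np.uint8); cv2.drawContours(f,cs,-1,1,-1)
        r=(f>0)&(V<70); 
        rect=cv2.minAreaRect(cs[0]); 
        ys,xs=np.nonzero(f)
        out=[n,ce.round(1),s[2:5],'plinth',ray(c,(xs.mean(),ys.mean()),.010)[:2].round(4)]
        if r.sum()>3:
            ys,xs=np.nonzero(r); out+=['roundel',r.sum(),ray(c,(xs.mean(),ys.mean()),.012)[:2].round(4)]
            q=[ray(c,p,.012)[:2] for p in cv2.boxPoints(rect)]; e=q[1]-q[0]; out+=['yaw',round(np.degrees(np.arctan2(e[1],e[0]))%90,1)]
        print(*out)
    u,v=(205,165) if n=="top" else (225,235)
    crop(c,u,v,70,55,10,f"pics/{n}1.png")
E
```

```text
top [167.7 139.5] [ 99  65 690] plinth [0.7375 0.4165]
top [195.2 122.9] [ 17  33 112] plinth [0.7934 0.339 ]
top [139.8 132.5] [ 24  31 127] plinth [0.7567 0.502 ]
top [509.4 198.3] [ 84  65 764] plinth [ 0.6    -0.6195] roundel 2704 [ 0.6005 -0.6192] yaw 77.8
top [397.9 179.5] [15 14 79] plinth [ 0.6374 -0.2783]
top [358.4 180.9] [ 26  12 123] plinth [ 0.6292 -0.1606]
top [413.5 182.2] [12 14 83] plinth [ 0.6309 -0.3241]
top [230.3 195.4] [ 15  15 134] plinth [0.5729 0.2174]
top [402.4 196.3] [ 26  11 111] plinth [ 0.5867 -0.2906]
top [411.4 232. ] [13 18 70] plinth [ 0.4814 -0.3168]
top [392.2 240. ] [ 9 27 71] plinth [ 0.4565 -0.2597]
top [356.6 253.5] [26  8 95] plinth [ 0.4145 -0.157 ]
top [446.7 269.8] [ 37  37 834] plinth [ 0.3756 -0.4168]
side [354.9 180.6] [ 32  20 344] plinth [ 0.6123 -0.2925] roundel 20 [ 0.6155 -0.298 ] yaw 18.2
side [435.9 185.9] [ 24  19 380] plinth [ 0.3771 -0.4112]
side [398.1 197. ] [ 31  22 356] plinth [ 0.4542 -0.2891] roundel 62 [ 0.4581 -0.2956] yaw 17.4
side [333.8 203. ] [ 34  23 450] plinth [ 0.6044 -0.15  ] roundel 11 [ 0.608  -0.1549] yaw 23.1
side [381.1 222.3] [ 37  26 368] plinth [ 0.4435 -0.1519] roundel 160 [ 0.4454 -0.1567] yaw 11.8
side [265.1 266.7] [ 23  32 460] plinth [0.6058 0.1688]
side [124.5 331.2] [158 118 968] plinth [0.7329 0.4765]
side [162.7 279.3] [ 27  32 156] plinth [0.7858 0.3388]
side [101.  331.1] [ 31  30 182] plinth [0.7747 0.5045]
```

View pics/top1.png

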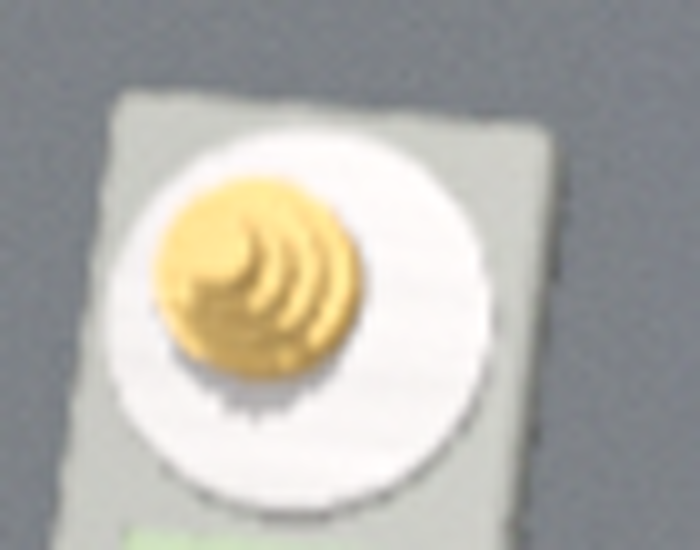

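View pics/side1.png

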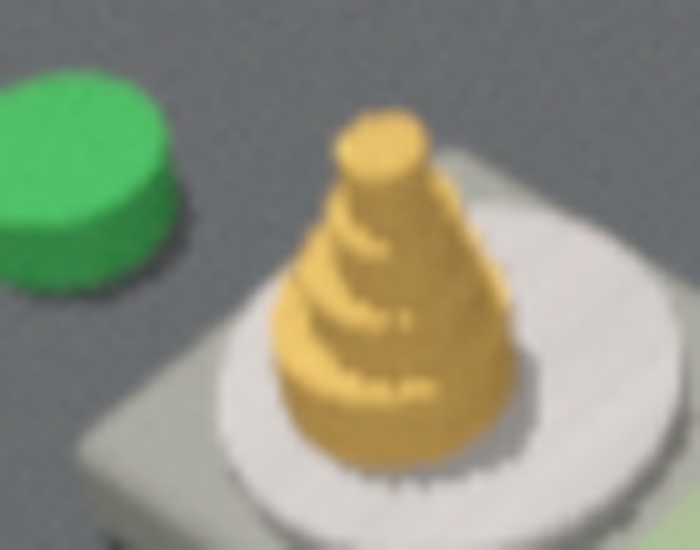

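Both crops are clear. The w20 top face is at top px (226.0,189.5) and side px (262.9,249.2). The w56 rim centre is about (230.5,192.5) in the top view.

Run:
```python
from h import *
t=read_camera("top"); s=read_camera("side")
print("w20 top",ray(t,(226,189.5),.122).round(4),"side",ray(s,(262.9,249.2),.122).round(4))
print("w56 top",ray(t,(230.5,192.5),.069).round(4))
print("camheight",(-t["R"].T@t["t"]).round(3))
g=cv2.cvtColor(t["image"],cv2.COLOR_RGB2GRAY)
a=[]
for u,v,r in((357,187,6),(405,186,8),(405,240,10),(358,242,13)):
    p=t["image"][v-r:v+r+1,u-r:u+r+1].astype(int)
    w=np.clip(110-p[...,0],0,90)   # red channel: wood high, velvet low
    n,l,st,ce=cv2.connectedComponentsWithStats((w>20).astype(np.uint8)); l0=l[r,r]; w=w*(l==l0)
    ys,xs=np.mgrid[v-r:v+r+1,u-r:u+r+1]; uv=((w*xs).sum()/w.sum(),(w*ys).sum()/w.sum())
    print(np.round(uv,1),"diam px",round(2*np.sqrt((w>45).sum()/np.pi),1),ray(t,uv,.012).round(4))
def side(uv,z): return ray(s,uv,z).round(4)
g=t["image"].astype(int)
bl=(g[...,2]>g[...,0]+40); print("box",[(c.round(1),ray(t,c,.04).round(3)) for c,st,m in blobs(bl,50)])
print("loupe",ray(t,(308,214),.02).round(3))
```

```text
w20 top [0.5688 0.2047 0.122 ] side [0.5667 0.2048 0.122 ]
w56 top [0.5708 0.2042 0.069 ]
camheight [ 0.381 -0.029  1.104]
[357.1 186.9] diam px 0.0 [ 0.6102 -0.1554  0.012 ]
[405.1 185.7] diam px 2.5 [ 0.6186 -0.2986  0.012 ]
[404.6 239.2] diam px 8.7 [ 0.4598 -0.2955  0.012 ]
[357.4 241.8] diam px 0.0 [ 0.448  -0.1581  0.012 ]
box [(array([340.7, 139.5]), array([ 0.746, -0.102,  0.04 ]))]
loupe [ 0.524 -0.013  0.02 ]
```

Both cameras agree to within about 3 mm. The stack is at about (0.568, 0.205). The pads are pad20 (0.609,-0.155), pad30 (0.617,-0.298), pad42 (0.459,-0.2955) and pad56 (0.447,-0.1575). First I turn the tool by -1.27 so that tool x = world +y and tool y = world +x, then travel over the stack.

```bash
python3 -m crank '{"travel":[[0,0,0],[0,0,0],[0,0,0],[0,0,0],[0,0,0]],"turn":[-0.12,-0.24,-0.36,-0.48,-0.6]}' 45 40
python3 -m crank '{"travel":[[0,0,0],[0,0,0],[0,0,0],[0,0,0],[0,0,0]],"turn":[-0.12,-0.24,-0.36,-0.48,-0.6]}'
python3 -m crank '{"travel":[[0,0,0],[0,0,0]],"turn":[-0.07,-0.07]}'
for i in 1 2 3 4; do :; done
python3 -m crank '{"travel":[[0.75,0.4,0],[1.5,0.8,0],[2.26,1.2,0],[3.0,1.6,0],[3.77,2,0]],"turn":[0,0,0,0,0]}'
python3 -m crank '{"travel":[[0.75,0.4,0],[1.5,0.8,0],[2.26,1.2,0],[3.0,1.6,0],[3.77,2,0]],"turn":[0,0,0,0,0]}'
```

```text
clock: 0.72
tcp_pos: [0.1703, -0.5492, 0.2312]
orientation: [-0.0, 0.899, 0.438, -0.0]
wrist_force: [-0.3, 0.1, 0.5]
finger_gap: 0.0449
clock: 1.13
tcp_pos: [0.1704, -0.5492, 0.2312]
orientation: [-0.0, 0.729, 0.684, 0.0]
wrist_force: [0.4, -0.3, -0.5]
finger_gap: 0.0451
clock: 1.3
tcp_pos: [0.1703, -0.5492, 0.2312]
orientation: [-0.0, 0.707, 0.708, 0.0]
wrist_force: [0.2, 0.3, -0.5]
finger_gap: 0.0449
clock: 1.72
tcp_pos: [0.2508, -0.3971, 0.2312]
orientation: [0.0, 0.708, 0.706, -0.0]
wrist_force: [1.0, 0.2, -0.4]
finger_gap: 0.0452
clock: 2.13
tcp_pos: [0.3308, -0.2462, 0.2315]
orientation: [0.0, 0.708, 0.706, -0.0]
wrist_force: [0.3, -0.2, -0.1]
finger_gap: 0.0451
```

```bash
python3 -m crank '{"travel":[[0.75,0.4,0],[1.5,0.8,0],[2.26,1.2,0],[3.0,1.6,0],[3.76,1.98,0]],"turn":[0,0,0,0,0]}'
python3 -m crank '{"travel":[[0.75,0.4,0],[1.5,0.8,0],[2.26,1.2,0],[3.0,1.6,0],[3.76,1.98,0]],"turn":[0,0,0,0,0]}'
python3 -m crank '{"travel":[[0.75,0.4,0],[1.5,0.8,0],[2.26,1.2,0],[3.0,1.6,0],[3.76,1.98,0]],"turn":[0,0,0,0,0]}'
python3 -m crank '{"travel":[[0,0,0.5],[0,0,1.0],[0,0,1.5],[0,0,2.0],[0,0,2.0]],"turn":[0,0,0,0,0]}'
python3 - <<'E'
from h import *
s=read_camera("side"); crop(s,225,215,80,60,10,"pics/side2.png")
p=get_state()["tcp_pos"]; print(p, "tcp px",proj(s,p)-[224.5,214.5])
E
```

```text
clock: 2.55
tcp_pos: [0.4102, -0.0957, 0.2316]
orientation: [0.0, 0.708, 0.706, 0.0]
wrist_force: [0.5, -1.5, 0.1]
finger_gap: 0.045
clock: 2.97
tcp_pos: [0.4894, 0.0549, 0.2314]
orientation: [0.0, 0.708, 0.706, 0.0]
wrist_force: [1.9, -0.9, 0.8]
finger_gap: 0.0451
clock: 3.38
tcp_pos: [0.5686, 0.2052, 0.2312]
orientation: [0.0, 0.708, 0.706, 0.0]
wrist_force: [-0.2, -0.8, 0.1]
finger_gap: 0.0451
clock: 3.8
tcp_pos: [0.5653, 0.2032, 0.1468]
orientation: [-0.002, 0.708, 0.706, -0.003]
wrist_force: [-0.3, -0.2, -0.6]
finger_gap: 0.0447
[0.56613976 0.20326984 0.1490275 ] tcp px [37.85401621 25.48382269]
```

View pics/side2.png

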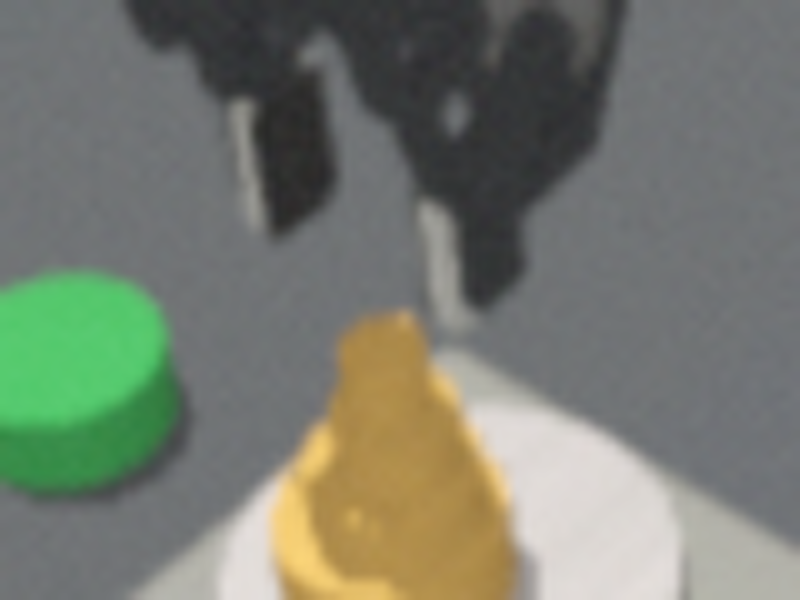

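The open fingers straddle the w20 (top at crop px (383,330)), with the tips mid-point close to the projected TCP. I descend to z≈0.1075 and close.

```bash
python3 -m crank '{"travel":[[0,0,0.25],[0,0,0.5],[0,0,0.75],[0,0,1.0],[0,0,1.09]],"turn":[0,0,0,0,0]}'
python3 -m crank '{"travel":[[0,0,0],[0,0,0],[0,0,0],[0,0,0],[0,0,0]],"turn":[0,0,0,0,0]}' 0 40
python3 -m crank '{"travel":[[0,0,0],[0,0,0],[0,0,0],[0,0,0],[0,0,0]],"turn":[0,0,0,0,0]}'
```

```text
clock: 4.27
tcp_pos: [0.5671, 0.2033, 0.1059]
orientation: [-0.001, 0.707, 0.707, -0.001]
wrist_force: [-0.1, -0.8, -1.1]
finger_gap: 0.0449
clock: 4.68
tcp_pos: [0.5683, 0.2036, 0.1082]
orientation: [0.0, 0.707, 0.707, 0.0]
wrist_force: [0.3, 0.1, -0.0]
finger_gap: 0.0181
clock: 5.1
tcp_pos: [0.568, 0.2036, 0.1078]
orientation: [0.0, 0.707, 0.707, 0.0]
wrist_force: [0.2, 0.7, 1.0]
finger_gap: 0.0184
```

```bash
python3 -m crank '{"travel":[[0,0,-0.1],[0,0,-0.3],[0,0,-0.6],[0,0,-0.9],[0,0,-1.2]],"turn":[0,0,0,0,0]}'
python3 -m crank '{"travel":[[0,0,-0.3],[0,0,-0.5],[0,0,-0.6],[0,0,-0.6]],"turn":[0,0,0,0]}'
python3 - <<'E'
from h import *
a=read_camera("side"); crop(a,225,190,80,80,7,"pics/a.png")
b=read_camera("top"); crop(b,195,150,80,80,7,"pics/b.png")
cv2.imwrite("pics/both3.png",np.hstack([cv2.imread("pics/a.png"),cv2.imread("pics/b.png")])[:,:,:] if 0 else cv2.resize(np.hstack([cv2.imread("pics/a.png"),cv2.imread("pics/b.png")]),(800,400)))
p=get_state()["tcp_pos"];print(p,proj(a,p)-[225,190],proj(b,p)-[195,150])
E
```

```text
clock: 5.52
tcp_pos: [0.568, 0.2036, 0.1569]
orientation: [0.0, 0.707, 0.707, 0.0]
wrist_force: [-0.6, -0.3, -0.3]
finger_gap: 0.0179
clock: 5.85
tcp_pos: [0.5686, 0.2037, 0.181]
orientation: [0.001, 0.707, 0.707, 0.001]
wrist_force: [-0.3, 0.8, -0.0]
finger_gap: 0.0182
[0.56784305 0.20355737 0.17943811] [35.24717366 39.32190027] [26.24602806 35.3712337 ]
```

View pics/both3.png

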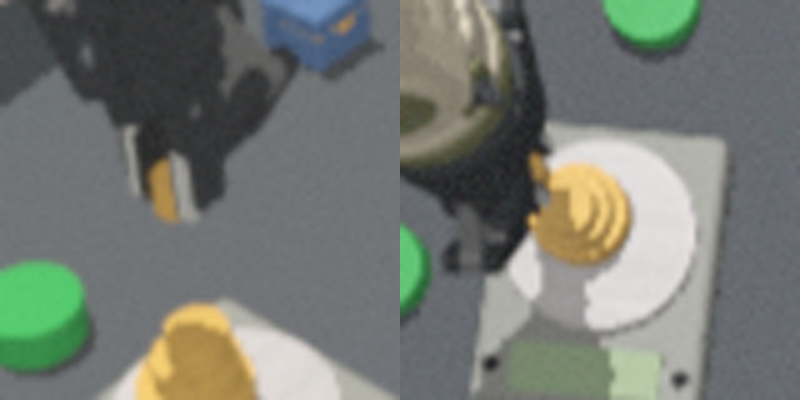

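The w20 is gripped upright between the fingers (left panel, (165,185)) and the other three weights stay on the pan. Carrying it to pad20.

```bash
python3 -m crank '{"travel":[[-0.4,0.05,0],[-1.3,0.15,0],[-2.3,0.25,0],[-3.3,0.35,0],[-4.3,0.45,0]],"turn":[0,0,0,0,0]}'
python3 -m crank '{"travel":[[-1,0.1,0],[-2,0.2,0],[-3,0.3,0],[-4,0.45,0],[-4.7,0.57,0]],"turn":[0,0,0,0,0]}'
python3 -m crank '{"travel":[[0,0,0.5],[0,0,1.2],[0,0,2],[0,0,2.7],[0,0,3.2]],"turn":[0,0,0,0,0]}'
python3 -m crank '{"travel":[[0,0,0],[0,0,0],[0,0,0]],"turn":[0,0,0]}'
python3 - <<'E'
from h import *
a=read_camera("side"); crop(a,295,165,80,60,10,"pics/side4.png")
p=get_state()["tcp_pos"];print(p,(proj(a,p)-[294.5,164.5])*10)
E
```

```text
clock: 6.37
tcp_pos: [0.5853, 0.0303, 0.1787]
orientation: [-0.001, 0.707, 0.708, -0.001]
wrist_force: [0.2, -0.2, -0.0]
finger_gap: 0.0179
clock: 6.78
tcp_pos: [0.6082, -0.1599, 0.1786]
orientation: [-0.0, 0.708, 0.706, -0.001]
wrist_force: [0.9, -0.0, -0.1]
finger_gap: 0.0186
clock: 7.2
tcp_pos: [0.6065, -0.1559, 0.0477]
orientation: [-0.002, 0.707, 0.707, -0.001]
wrist_force: [-0.0, 0.4, -1.4]
finger_gap: 0.0184
clock: 7.45
tcp_pos: [0.6093, -0.1566, 0.0525]
orientation: [0.0, 0.707, 0.707, 0.0]
wrist_force: [1.2, 0.5, 0.7]
finger_gap: 0.0187
[ 0.60994139 -0.15685087  0.05330069] [392.26414675 252.51884883]
```

View pics/side4.png

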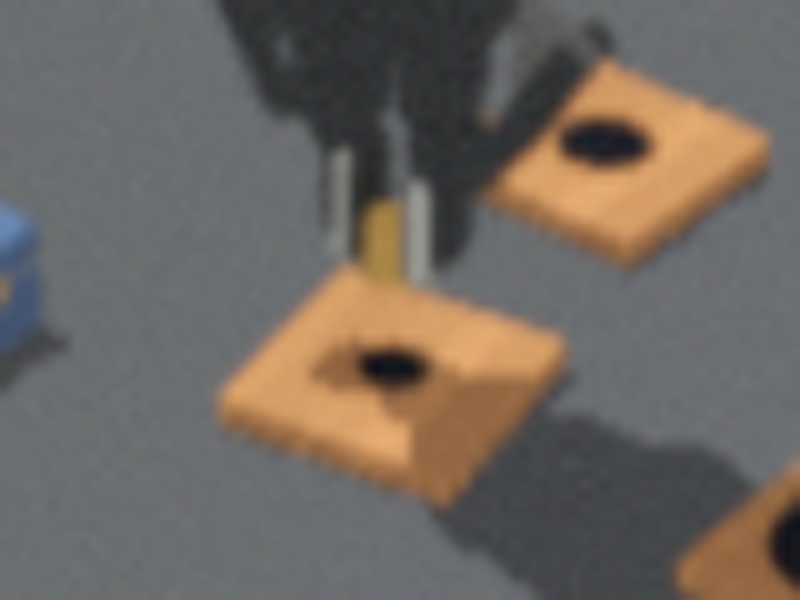

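The w20 hangs at (383,240), above the roundel at (393,368). Aligned within about 2–3 mm. I lower it gently.

```bash
python3 -m crank '{"travel":[[0,0,0.2],[0,0,0.45],[0,0,0.65],[0,0,0.78],[0,0,0.84]],"turn":[0,0,0,0,0]}'
python3 -m crank '{"travel":[[0,0,0],[0,0,0.02],[0,0,0.04],[0,0,0.04]],"turn":[0,0,0,0]}'
```

```text
clock: 7.92
tcp_pos: [0.6078, -0.1561, 0.0167]
orientation: [-0.001, 0.707, 0.707, -0.0]
wrist_force: [-3.0, 1.8, 18.8]
finger_gap: 0.0181
clock: 8.25
tcp_pos: [0.609, -0.1565, 0.0168]
orientation: [0.0, 0.707, 0.707, 0.0]
wrist_force: [-0.1, 0.6, 1.6]
finger_gap: 0.0179
```

```bash
python3 -m crank '{"travel":[[0,0,0],[0,0,0],[0,0,0],[0,0,0],[0,0,0]],"turn":[0,0,0,0,0]}' 50 40
python3 -m crank '{"travel":[[0,0,-0.3],[0,0,-0.9],[0,0,-1.7],[0,0,-2.7],[0,0,-3.7]],"turn":[0,0,0,0,0]}'
python3 -m crank '{"travel":[[0.9,-0.1,-0.3],[1.8,-0.2,-0.3],[2.7,-0.3,-0.3],[3.6,-0.4,-0.3],[4.5,-0.5,-0.3]],"turn":[0,0,0,0,0]}'
python3 -m crank '{"travel":[[0.9,-0.1,0],[1.8,-0.2,0],[2.7,-0.3,0],[3.6,-0.4,0],[4,-0.5,0]],"turn":[0,0,0,0,0]}'
python3 - <<'E'
from h import *
t=read_camera("top"); a=read_camera("side"); 
crop(t,195,150,80,80,5,"pics/a.png"); crop(a,305,175,80,80,5,"pics/b.png")
cv2.imwrite("pics/both5.png",np.hstack([cv2.imread("pics/a.png"),cv2.imread("pics/b.png")]))
E
```

```text
clock: 8.67
tcp_pos: [0.6088, -0.1565, 0.0165]
orientation: [0.0, 0.707, 0.707, -0.0]
wrist_force: [-0.1, -0.4, -1.0]
finger_gap: 0.0501
clock: 9.08
tcp_pos: [0.608, -0.1561, 0.1663]
orientation: [-0.001, 0.707, 0.707, -0.0]
wrist_force: [0.7, -0.7, -0.3]
finger_gap: 0.0498
clock: 9.5
tcp_pos: [0.5885, 0.025, 0.1779]
orientation: [0.001, 0.707, 0.707, 0.0]
wrist_force: [1.7, 0.2, 0.4]
finger_gap: 0.0501
clock: 9.92
tcp_pos: [0.5681, 0.1876, 0.1776]
orientation: [-0.0, 0.706, 0.708, 0.001]
wrist_force: [-0.3, -0.2, -0.7]
finger_gap: 0.0497
```

View pics/both5.png

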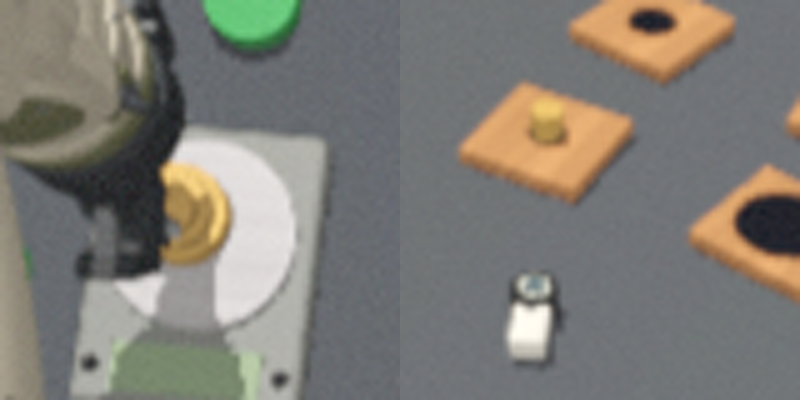

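The w20 stands centred on pad20 (right panel, base at (548,134), px (334.1,201.3), against the roundel at (333.8,201.3)). The rest of the stack is intact, so I check the w30 centre from the earlier side crop.

```bash
python3 -m crank '{"travel":[[0.3,0,0],[0.42,0.02,0],[0.42,0.02,0]],"turn":[0,0,0]}'
python3 - <<'E'
from h import *
a=read_camera("side"); print(ray(a,(263.5,253.7),.103).round(4), get_state()["tcp_pos"])
crop(a,225,215,80,60,10,"pics/side6.png")
E
```

```text
clock: 10.27
tcp_pos: [0.5701, 0.2006, 0.1768]
orientation: [0.0, 0.707, 0.707, 0.0]
wrist_force: [-0.1, 0.0, -0.1]
finger_gap: 0.0504
[0.5704 0.2014 0.103 ] [0.56999254 0.20000597 0.17663011]
```

View pics/side6.png

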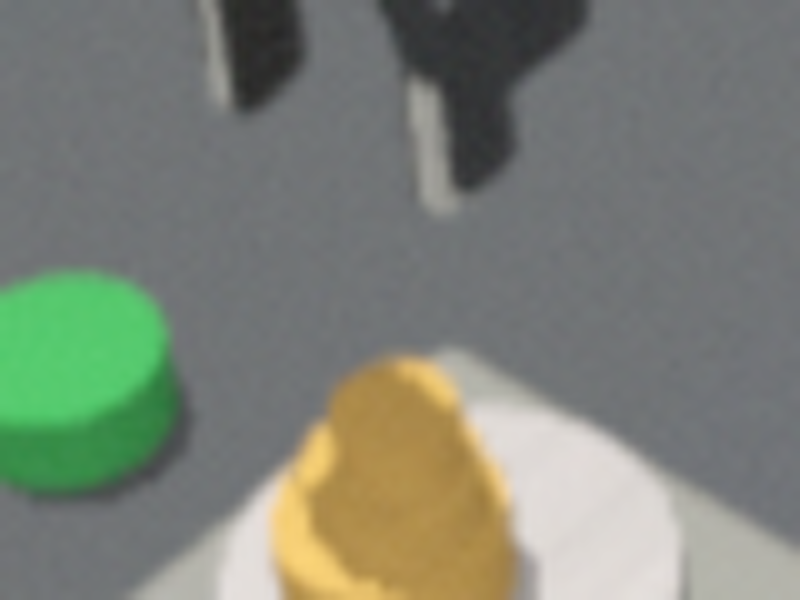

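The w30 spans columns 328–460 (centre about (394,396)), under the open fingers. I descend to z≈0.0895.

```bash
python3 -m crank '{"travel":[[0.07,0,0.4],[0.07,0,0.9],[0.07,0,1.4],[0.07,0,1.8],[0.07,0,2.0]],"turn":[0,0,0,0,0]}'
python3 -m crank '{"travel":[[0,0,0.1],[0,0,0.18],[0,0,0.18]],"turn":[0,0,0]}'
python3 -m crank '{"travel":[[0,0,0],[0,0,0],[0,0,0],[0,0,0],[0,0,0]],"turn":[0,0,0,0,0]}' 0 50
python3 -m crank '{"travel":[[0,0,0],[0,0,0],[0,0,0],[0,0,0]],"turn":[0,0,0,0]}'
```

```text
clock: 10.73
tcp_pos: [0.5685, 0.2017, 0.0941]
orientation: [-0.001, 0.708, 0.706, -0.002]
wrist_force: [-0.6, 0.6, -0.0]
finger_gap: 0.0501
clock: 10.98
tcp_pos: [0.5699, 0.2028, 0.0894]
orientation: [0.0, 0.707, 0.707, 0.0]
wrist_force: [0.5, -1.2, 0.4]
finger_gap: 0.05
clock: 11.4
tcp_pos: [0.5704, 0.2033, 0.0906]
orientation: [0.001, 0.707, 0.707, 0.001]
wrist_force: [-1.2, -0.2, 5.6]
finger_gap: 0.0277
clock: 11.73
tcp_pos: [0.5704, 0.2033, 0.0906]
orientation: [0.001, 0.707, 0.707, 0.001]
wrist_force: [0.6, -0.2, 5.9]
finger_gap: 0.0278
```

```bash
python3 -m crank '{"travel":[[0,0,-0.1],[0,0,-0.4],[0,0,-0.9],[0,0,-1.4],[0,0,-2]],"turn":[0,0,0,0,0]}'
python3 -m crank '{"travel":[[-0.3,0.03,0],[-1.2,0.1,0],[-2.2,0.2,0],[-3.2,0.3,0],[-4.2,0.39,0]],"turn":[0,0,0,0,0]}'
python3 -m crank '{"travel":[[-0.9,0.1,0],[-1.8,0.2,0],[-2.7,0.3,0],[-3.5,0.35,0],[-4.3,0.4,0]],"turn":[0,0,0,0,0]}'
python3 -m crank '{"travel":[[-0.9,0.1,0],[-1.8,0.2,0],[-2.7,0.3,0],[-3.5,0.35,0],[-4.05,0.4,0]],"turn":[0,0,0,0,0]}'
python3 -m crank '{"travel":[[0,0,0.5],[0,0,1.2],[0,0,1.9],[0,0,2.5],[0,0,2.9]],"turn":[0,0,0,0,0]}'
python3 -m crank '{"travel":[[0,0,0],[0,0,0],[0,0,0]],"turn":[0,0,0]}'
python3 - <<'E'
from h import *
a=read_camera("side"); crop(a,315,145,80,60,10,"pics/side7.png")
p=get_state()["tcp_pos"];print(p,(proj(a,p)-[314.5,144.5])*10,(proj(a,[p[0],p[1],.012])-[314.5,144.5])*10)
E
```

```text
clock: 12.15
tcp_pos: [0.5684, 0.203, 0.1688]
orientation: [-0.001, 0.707, 0.707, -0.001]
wrist_force: [0.5, 0.4, -0.4]
finger_gap: 0.0277
clock: 12.57
tcp_pos: [0.5846, 0.0335, 0.1686]
orientation: [-0.0, 0.707, 0.707, -0.0]
wrist_force: [0.9, -0.0, -1.2]
finger_gap: 0.0275
clock: 12.98
tcp_pos: [0.6005, -0.139, 0.1683]
orientation: [-0.001, 0.707, 0.707, -0.0]
wrist_force: [1.1, 0.9, -0.9]
finger_gap: 0.0277
clock: 13.4
tcp_pos: [0.6163, -0.3024, 0.1679]
orientation: [-0.0, 0.708, 0.706, -0.001]
wrist_force: [0.3, 0.6, -1.7]
finger_gap: 0.0274
clock: 13.82
tcp_pos: [0.6148, -0.2982, 0.0491]
orientation: [-0.003, 0.707, 0.707, -0.001]
wrist_force: [-0.4, 0.2, -1.1]
finger_gap: 0.0277
clock: 14.07
tcp_pos: [0.6175, -0.2993, 0.0541]
orientation: [0.001, 0.707, 0.707, 0.0]
wrist_force: [0.8, 0.5, 0.7]
finger_gap: 0.0279
[ 0.61804104 -0.2995664   0.0548677 ] [406.43343545 230.62222535] [400.33286041 339.45944501]
```

View pics/side7.png

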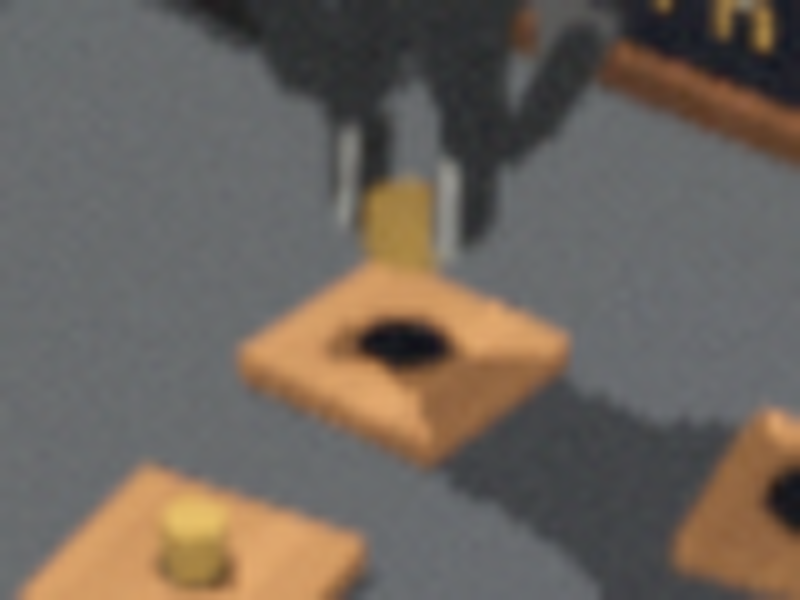

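The w30 is held at (400,225), and its drop point projects to (400,339) against the roundel centre (403,343), about 1 mm off. The w20 is still standing at (195,540). Lowering.

```bash
python3 -m crank '{"travel":[[0,0,0.2],[0,0,0.45],[0,0,0.65],[0,0,0.78],[0,0,0.84]],"turn":[0,0,0,0,0]}'
python3 -m crank '{"travel":[[0,0,0],[0,0,0.02],[0,0,0.05],[0,0,0.08]],"turn":[0,0,0,0]}'
python3 -m crank '{"travel":[[0,0,0],[0,0,0]],"turn":[0,0]}'
```

```text
clock: 14.53
tcp_pos: [0.6162, -0.2982, 0.018]
orientation: [-0.001, 0.707, 0.707, -0.0]
wrist_force: [-1.0, 0.9, -1.2]
finger_gap: 0.0276
clock: 14.87
tcp_pos: [0.6175, -0.2991, 0.0169]
orientation: [0.001, 0.707, 0.707, 0.0]
wrist_force: [-0.1, -0.7, -0.9]
finger_gap: 0.0276
clock: 15.03
tcp_pos: [0.6173, -0.2989, 0.0167]
orientation: [0.0, 0.707, 0.707, 0.0]
wrist_force: [0.1, 0.1, -1.2]
finger_gap: 0.0276
```

```bash
python3 -m crank '{"travel":[[0,0,0.02],[0,0,0.03],[0,0,0.03]],"turn":[0,0,0]}'
python3 -m crank '{"travel":[[0,0,0.02],[0,0,0.03],[0,0,0.03]],"turn":[0,0,0]}'
```

```text
clock: 15.28
tcp_pos: [0.6173, -0.2989, 0.0166]
orientation: [0.0, 0.707, 0.707, 0.0]
wrist_force: [-2.0, 1.4, 5.1]
finger_gap: 0.0279
clock: 15.53
tcp_pos: [0.6173, -0.299, 0.0166]
orientation: [0.001, 0.707, 0.707, 0.0]
wrist_force: [-5.7, 2.1, 11.2]
finger_gap: 0.0277
```

```bash
python3 -m crank '{"travel":[[0,0,0],[0,0,0],[0,0,0],[0,0,0],[0,0,0]],"turn":[0,0,0,0,0]}' 64 50
python3 -m crank '{"travel":[[0,0,-0.3],[0,0,-0.9],[0,0,-1.7],[0,0,-2.7],[0,0,-3.5]],"turn":[0,0,0,0,0]}'
python3 -m crank '{"travel":[[0.9,-0.1,0],[1.8,-0.2,0],[2.7,-0.3,0],[3.6,-0.35,0],[4.5,-0.4,0]],"turn":[0,0,0,0,0]}'
python3 -m crank '{"travel":[[0.9,-0.1,0],[1.8,-0.2,0],[2.7,-0.3,0],[3.6,-0.35,0],[4.5,-0.4,0]],"turn":[0,0,0,0,0]}'
python3 -m crank '{"travel":[[0.9,-0.1,0],[1.8,-0.2,0],[2.7,-0.3,0],[3.55,-0.37,0],[3.55,-0.37,0]],"turn":[0,0,0,0,0]}'
python3 - <<'E'
from h import *
a=read_camera("side"); crop(a,225,215,80,60,5,"pics/a.png"); crop(a,315,145,80,60,5,"pics/b.png")
cv2.imwrite("pics/both8.png",np.hstack([cv2.imread("pics/a.png"),cv2.imread("pics/b.png")]))
print(get_state()["tcp_pos"])
E
```

```text
clock: 15.95
tcp_pos: [0.6171, -0.2988, 0.0137]
orientation: [-0.0, 0.707, 0.707, -0.0]
wrist_force: [-0.1, 0.3, -0.5]
finger_gap: 0.0638
clock: 16.37
tcp_pos: [0.6173, -0.2989, 0.1573]
orientation: [0.001, 0.707, 0.707, 0.0]
wrist_force: [1.7, 0.2, 1.0]
finger_gap: 0.0639
clock: 16.78
tcp_pos: [0.6009, -0.1175, 0.1552]
orientation: [0.001, 0.707, 0.707, 0.0]
wrist_force: [1.2, 0.1, -0.2]
finger_gap: 0.0638
clock: 17.2
tcp_pos: [0.5849, 0.0629, 0.1552]
orientation: [0.0, 0.707, 0.707, 0.0]
wrist_force: [0.3, -0.6, -0.2]
finger_gap: 0.0641
clock: 17.62
tcp_pos: [0.5694, 0.2089, 0.155]
orientation: [-0.001, 0.705, 0.709, 0.001]
wrist_force: [-0.3, -0.5, 0.5]
finger_gap: 0.0639
[0.56980773 0.20638892 0.15492598]
```

View pics/both8.png

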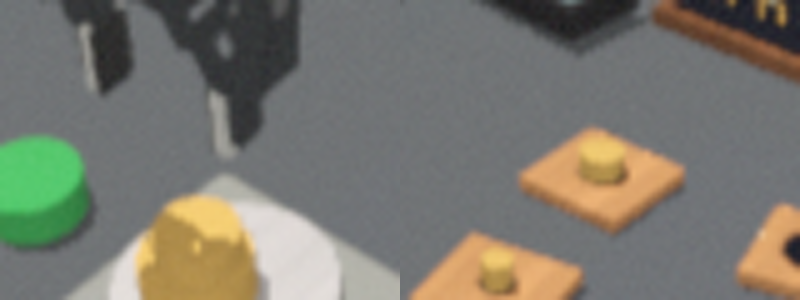

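The w30 stands on pad30 and the w42 lies under the open jaws. Descending to z≈0.0745.

```bash
python3 -m crank '{"travel":[[0,0,0.4],[0,0,0.9],[0,0,1.4],[0,0,1.75],[0,0,1.9]],"turn":[0,0,0,0,0]}'
python3 -m crank '{"travel":[[0,0,0.05],[0,0,0.11],[0,0,0.11]],"turn":[0,0,0]}'
python3 -m crank '{"travel":[[0,0,0],[0,0,0],[0,0,0],[0,0,0],[0,0,0]],"turn":[0,0,0,0,0]}' 0 60
python3 -m crank '{"travel":[[0,0,0],[0,0,0],[0,0,0],[0,0,0]],"turn":[0,0,0,0]}'
```

```text
clock: 18.08
tcp_pos: [0.5693, 0.2017, 0.0763]
orientation: [-0.001, 0.708, 0.707, -0.001]
wrist_force: [0.8, -0.3, -0.1]
finger_gap: 0.064
clock: 18.33
tcp_pos: [0.571, 0.2028, 0.0744]
orientation: [0.0, 0.707, 0.707, 0.0]
wrist_force: [-0.8, -0.2, -0.1]
finger_gap: 0.0638
clock: 18.75
tcp_pos: [0.5711, 0.2033, 0.0752]
orientation: [0.001, 0.707, 0.707, 0.001]
wrist_force: [-1.3, -0.1, 5.9]
finger_gap: 0.0388
clock: 19.08
tcp_pos: [0.5712, 0.2033, 0.0752]
orientation: [0.001, 0.707, 0.707, 0.001]
wrist_force: [-1.7, -0.2, 6.1]
finger_gap: 0.0395
```

```bash
python3 -m crank '{"travel":[[0,0,-0.1],[0,0,-0.4],[0,0,-0.9],[0,0,-1.4],[0,0,-2]],"turn":[0,0,0,0,0]}'
python3 -m crank '{"travel":[[-0.3,-0.06,0],[-1.1,-0.25,0],[-2.1,-0.45,0],[-3.1,-0.7,0],[-4.1,-0.93,0]],"turn":[0,0,0,0,0]}'
python3 -m crank '{"travel":[[-0.9,-0.2,0],[-1.8,-0.4,0],[-2.7,-0.6,0],[-3.5,-0.8,0],[-4.3,-0.95,0]],"turn":[0,0,0,0,0]}'
python3 -m crank '{"travel":[[-0.9,-0.2,0],[-1.8,-0.4,0],[-2.7,-0.6,0],[-3.5,-0.8,0],[-4.08,-0.92,0]],"turn":[0,0,0,0,0]}'
python3 -m crank '{"travel":[[0,0,0.5],[0,0,1.1],[0,0,1.7],[0,0,2.2],[0,0,2.5]],"turn":[0,0,0,0,0]}'
python3 -m crank '{"travel":[[0,0,0],[0,0,0],[0,0,0]],"turn":[0,0,0]}'
python3 - <<'E'
from h import *
a=read_camera("side"); crop(a,355,160,80,60,10,"pics/side9.png")
p=get_state()["tcp_pos"];print(p,(proj(a,p)-[354.5,159.5])*10,(proj(a,[p[0],p[1],.012])-[354.5,159.5])*10)
E
```

```text
clock: 19.5
tcp_pos: [0.5693, 0.203, 0.1533]
orientation: [-0.001, 0.707, 0.707, -0.001]
wrist_force: [0.5, 1.2, -2.4]
finger_gap: 0.0392
clock: 19.92
tcp_pos: [0.5317, 0.0377, 0.1527]
orientation: [-0.0, 0.707, 0.708, -0.001]
wrist_force: [0.4, -0.4, -2.4]
finger_gap: 0.0394
clock: 20.33
tcp_pos: [0.4933, -0.1345, 0.1528]
orientation: [-0.001, 0.707, 0.707, -0.0]
wrist_force: [0.5, -0.3, -1.8]
finger_gap: 0.039
clock: 20.75
tcp_pos: [0.4566, -0.2988, 0.1528]
orientation: [-0.0, 0.708, 0.706, -0.0]
wrist_force: [1.5, -1.1, -1.1]
finger_gap: 0.0393
clock: 21.17
tcp_pos: [0.456, -0.2949, 0.0504]
orientation: [-0.002, 0.707, 0.707, -0.0]
wrist_force: [0.1, 0.9, -2.1]
finger_gap: 0.039
clock: 21.42
tcp_pos: [0.4585, -0.2964, 0.0542]
orientation: [0.0, 0.707, 0.707, -0.0]
wrist_force: [0.2, -0.0, -1.4]
finger_gap: 0.0391
[ 0.45882803 -0.29664395  0.0546576 ] [449.62997638 237.74032628] [433.65524382 349.399037  ]
```

View pics/side9.png

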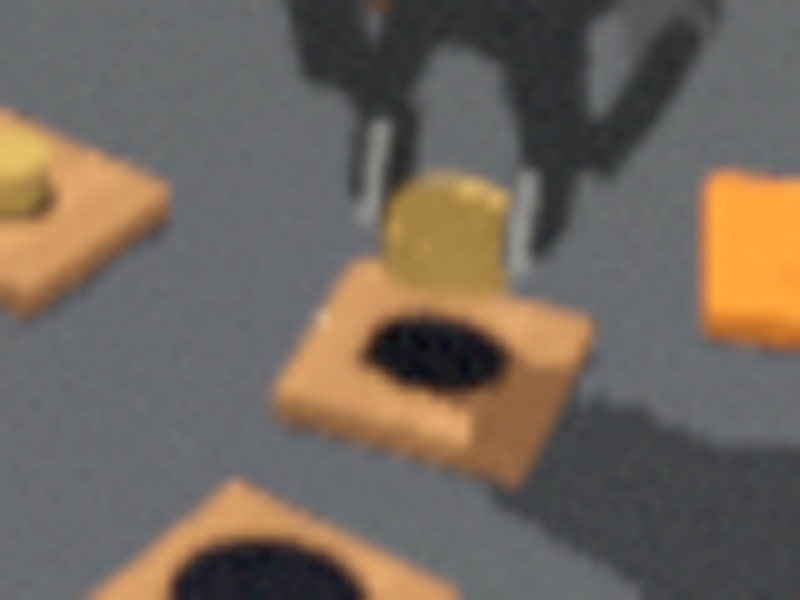

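The w42 is held at (447,235). Its drop point (434,349) is about 1–1.5 mm from the roundel centre (438,354), so I lower it.

```bash
python3 -m crank '{"travel":[[0,0,0.2],[0,0,0.45],[0,0,0.65],[0,0,0.78],[0,0,0.83]],"turn":[0,0,0,0,0]}'
python3 -m crank '{"travel":[[0.02,0,0],[0.02,0,0.02],[0.02,0,0.04],[0.02,0,0.04]],"turn":[0,0,0,0]}'
python3 -m crank '{"travel":[[0,0,0.02],[0,0,0.03],[0,0,0.03]],"turn":[0,0,0]}'
```

```text
clock: 21.88
tcp_pos: [0.4575, -0.2953, 0.019]
orientation: [-0.001, 0.707, 0.707, -0.0]
wrist_force: [-0.0, 0.6, -1.4]
finger_gap: 0.0392
clock: 22.22
tcp_pos: [0.4586, -0.2954, 0.0191]
orientation: [0.0, 0.707, 0.707, -0.0]
wrist_force: [-0.3, -0.2, -1.9]
finger_gap: 0.0394
clock: 22.47
tcp_pos: [0.4586, -0.2955, 0.0182]
orientation: [0.0, 0.707, 0.707, 0.0]
wrist_force: [-0.6, 0.6, 1.1]
finger_gap: 0.0391
```

```bash
python3 -m crank '{"travel":[[0,0,0.02],[0,0,0.02]],"turn":[0,0]}'
python3 -m crank '{"travel":[[0,0,0],[0,0,0],[0,0,0],[0,0,0],[0,0,0]],"turn":[0,0,0,0,0]}' 80 60
python3 -m crank '{"travel":[[0,0,-0.3],[0,0,-0.9],[0,0,-1.7],[0,0,-2.5],[0,0,-3.3]],"turn":[0,0,0,0,0]}'
python3 -m crank '{"travel":[[0.9,0.2,0],[1.8,0.4,0],[2.7,0.6,0],[3.5,0.8,0],[4.3,0.97,0]],"turn":[0,0,0,0,0]}'
python3 -m crank '{"travel":[[0.9,0.2,0],[1.8,0.4,0],[2.7,0.6,0],[3.5,0.8,0],[4.3,0.97,0]],"turn":[0,0,0,0,0]}'
python3 -m crank '{"travel":[[0.9,0.2,0],[1.8,0.4,0],[2.7,0.6,0],[3.5,0.8,0],[3.87,0.86,0]],"turn":[0,0,0,0,0]}'
python3 -m crank '{"travel":[[0,0,0],[0,0,0]],"turn":[0,0]}'
python3 - <<'E'
from h import *
a=read_camera("side"); crop(a,225,215,80,60,5,"pics/a.png"); crop(a,330,165,80,60,5,"pics/b.png")
cv2.imwrite("pics/both10.png",np.hstack([cv2.imread("pics/a.png"),cv2.imread("pics/b.png")]))
p=get_state()["tcp_pos"]; print(p,(proj(a,[p[0],p[1],.069])-[224.5,214.5])*5)
E
```

```text
clock: 22.63
tcp_pos: [0.4587, -0.2955, 0.0182]
orientation: [0.001, 0.707, 0.707, -0.0]
wrist_force: [-2.8, 1.6, 8.0]
finger_gap: 0.0392
clock: 23.05
tcp_pos: [0.4584, -0.2953, 0.0168]
orientation: [0.0, 0.707, 0.707, -0.0]
wrist_force: [0.1, 0.1, 0.1]
finger_gap: 0.0801
clock: 23.47
tcp_pos: [0.458, -0.2949, 0.1499]
orientation: [-0.0, 0.707, 0.707, -0.0]
wrist_force: [-0.2, -0.5, 0.1]
finger_gap: 0.0801
clock: 23.88
tcp_pos: [0.4974, -0.1217, 0.149]
orientation: [0.0, 0.707, 0.707, 0.0]
wrist_force: [0.2, -0.2, 0.0]
finger_gap: 0.08
clock: 24.3
tcp_pos: [0.5362, 0.0506, 0.1489]
orientation: [0.0, 0.707, 0.707, 0.0]
wrist_force: [1.1, -0.1, 0.0]
finger_gap: 0.0796
clock: 24.72
tcp_pos: [0.5709, 0.2073, 0.1486]
orientation: [-0.0, 0.706, 0.708, 0.001]
wrist_force: [0.7, 0.1, 0.4]
finger_gap: 0.0801
clock: 24.88
tcp_pos: [0.57, 0.2039, 0.1483]
orientation: [-0.0, 0.707, 0.708, -0.001]
wrist_force: [-0.5, -0.9, -0.2]
finger_gap: 0.0803
[0.5698924  0.2029758  0.14845372] [200.76904484 250.68741282]
```

View pics/both10.png

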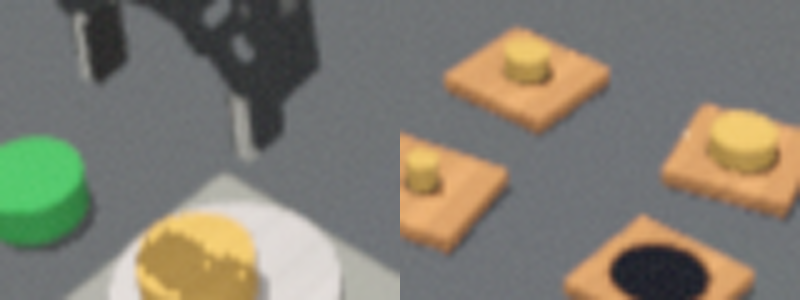

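w20, w30 and w42 stand on their pads. The w56 top is centred at about (196,256), against a predicted (201,251), so I nudge +2 mm in y and descend to z≈0.053.

```bash
python3 -m crank '{"travel":[[0.05,0,0.5],[0.05,0,1.1],[0.05,0,1.7],[0.05,0,2.1],[0.05,0,2.3]],"turn":[0,0,0,0,0]}'
python3 -m crank '{"travel":[[0,0,0.05],[0,0,0.09],[0,0,0.09]],"turn":[0,0,0]}'
python3 -m crank '{"travel":[[0,0,0],[0,0,0],[0,0,0],[0,0,0],[0,0,0]],"turn":[0,0,0,0,0]}' 0 80
python3 -m crank '{"travel":[[0,0,0],[0,0,0],[0,0,0],[0,0,0]],"turn":[0,0,0,0]}'
python3 -m crank '{"travel":[[0,0,-0.1],[0,0,-0.3],[0,0,-0.6],[0,0,-1.0],[0,0,-1.5]],"turn":[0,0,0,0,0]}'
python3 -m crank '{"travel":[[0,0,-0.3],[0,0,-0.5],[0,0,-0.5]],"turn":[0,0,0]}'
```

```text
clock: 25.35
tcp_pos: [0.5685, 0.2032, 0.0544]
orientation: [-0.001, 0.708, 0.706, -0.002]
wrist_force: [0.0, -0.2, -0.1]
finger_gap: 0.0801
clock: 25.6
tcp_pos: [0.5711, 0.205, 0.0542]
orientation: [0.0, 0.707, 0.707, 0.001]
wrist_force: [0.9, -0.0, -0.9]
finger_gap: 0.0802
clock: 26.02
tcp_pos: [0.5717, 0.2058, 0.0553]
orientation: [0.001, 0.707, 0.707, 0.001]
wrist_force: [-0.4, -0.4, 6.3]
finger_gap: 0.0529
clock: 26.35
tcp_pos: [0.5717, 0.2058, 0.0554]
orientation: [0.001, 0.707, 0.707, 0.001]
wrist_force: [-0.9, -1.0, 6.3]
finger_gap: 0.0527
clock: 26.77
tcp_pos: [0.5688, 0.2053, 0.1125]
orientation: [-0.001, 0.707, 0.707, -0.002]
wrist_force: [-0.1, 0.1, -5.1]
finger_gap: 0.0524
clock: 27.02
tcp_pos: [0.5712, 0.2059, 0.1353]
orientation: [0.001, 0.707, 0.707, 0.001]
wrist_force: [0.7, -0.3, -4.2]
finger_gap: 0.0527
```

```bash
python3 -m crank '{"travel":[[-0.2,-0.07,0],[-0.7,-0.24,0],[-1.4,-0.48,0],[-2.2,-0.75,0],[-3,-1.03,0]],"turn":[0,0,0,0,0]}'
python3 -m crank '{"travel":[[-0.8,-0.27,0],[-1.6,-0.54,0],[-2.4,-0.81,0],[-3.2,-1.08,0],[-4,-1.36,0]],"turn":[0,0,0,0,0]}'
python3 -m crank '{"travel":[[-0.7,-0.24,0],[-1.3,-0.44,0],[-1.8,-0.61,0],[-2.09,-0.71,0],[-2.09,-0.71,0]],"turn":[0,0,0,0,0]}'
python3 -m crank '{"travel":[[0,0,0.3],[0,0,0.8],[0,0,1.3],[0,0,1.7],[0,0,1.9]],"turn":[0,0,0,0,0]}'
python3 -m crank '{"travel":[[0,0,0],[0,0,0],[0,0,0]],"turn":[0,0,0]}'
python3 - <<'E'
from h import *
a=read_camera("side"); crop(a,340,180,80,60,10,"pics/side11.png")
p=get_state()["tcp_pos"];print(p,(proj(a,p)-[339.5,179.5])*10,(proj(a,[p[0],p[1],.012])-[339.5,179.5])*10)
E
```

```text
clock: 27.43
tcp_pos: [0.5271, 0.0843, 0.1316]
orientation: [-0.001, 0.707, 0.708, -0.001]
wrist_force: [0.9, -0.3, -5.2]
finger_gap: 0.053
clock: 27.85
tcp_pos: [0.4725, -0.0757, 0.132]
orientation: [-0.001, 0.707, 0.707, -0.001]
wrist_force: [0.2, 0.6, -3.9]
finger_gap: 0.0528
clock: 28.27
tcp_pos: [0.4443, -0.1601, 0.1321]
orientation: [-0.001, 0.708, 0.706, -0.001]
wrist_force: [0.3, 0.4, -4.9]
finger_gap: 0.053
clock: 28.68
tcp_pos: [0.444, -0.1564, 0.0545]
orientation: [-0.002, 0.707, 0.707, -0.001]
wrist_force: [0.0, 1.6, -5.3]
finger_gap: 0.0526
clock: 28.93
tcp_pos: [0.4469, -0.1581, 0.058]
orientation: [0.001, 0.707, 0.707, 0.0]
wrist_force: [-0.4, 0.3, -3.6]
finger_gap: 0.0526
[ 0.44721122 -0.15833162  0.05827851] [430.85149485 271.07452173] [416.27364513 396.98821348]
```

View pics/side11.png

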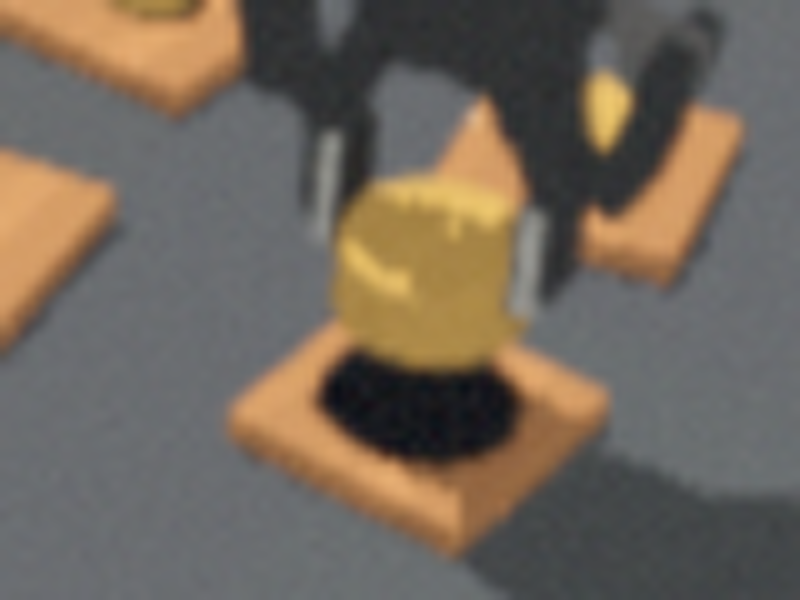

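The w56 hangs upright above pad56. Its drop point (416,397) is close to the roundel centre at about (419,402). Lowering.

```bash
python3 -m crank '{"travel":[[0,0,0.2],[0,0,0.42],[0,0,0.62],[0,0,0.73],[0,0,0.78]],"turn":[0,0,0,0,0]}'
python3 -m crank '{"travel":[[0,0,0],[0,0,0.03],[0,0,0.06],[0,0,0.08]],"turn":[0,0,0,0]}'
python3 -m crank '{"travel":[[0,0,0.02],[0,0,0.03],[0,0,0.03]],"turn":[0,0,0]}'
```

```text
clock: 29.4
tcp_pos: [0.4454, -0.1575, 0.0248]
orientation: [-0.001, 0.707, 0.707, -0.0]
wrist_force: [-0.0, 0.7, -4.4]
finger_gap: 0.053
clock: 29.73
tcp_pos: [0.4466, -0.1582, 0.023]
orientation: [0.0, 0.707, 0.707, 0.0]
wrist_force: [0.4, 0.2, -4.7]
finger_gap: 0.053
clock: 29.98
tcp_pos: [0.4466, -0.1582, 0.0224]
orientation: [0.0, 0.707, 0.707, 0.0]
wrist_force: [-2.3, 0.3, 4.0]
finger_gap: 0.0525
```

Contact is made (the force went from -4.7 to +4 N). I release, lift clear and check.

```bash
python3 -m crank '{"travel":[[0,0,0],[0,0,0],[0,0,0],[0,0,0],[0,0,0]],"turn":[0,0,0,0,0]}' 82 80
python3 -m crank '{"travel":[[0,0,-0.2],[0,0,-0.7],[0,0,-1.5],[0,0,-2.4],[0,0,-3.3]],"turn":[0,0,0,0,0]}'
python3 -m crank '{"travel":[[0.9,0,0],[1.8,0,0],[2.7,0,0],[3.6,0,0],[4,0,0]],"turn":[0,0,0,0,0]}'
python3 -m crank '{"travel":[[0,0,0],[0,0,0],[0,0,0],[0,0,0],[0,0,0]],"turn":[0,0,0,0,0]}'
python3 - <<'E'
from h import *
a=read_camera("side"); crop(a,305,155,120,90,6,"pics/end.png")
for n,p in dict(p20=(.609,-.155),p30=(.617,-.298),p42=(.459,-.2955),p56=(.447,-.1575)).items(): print(n,(proj(a,[*p,.012])-[304.5,154.5])*6)
print("top-face px, if centred:")
for (x,y),h in (((.609,-.155),.031),((.617,-.298),.029),((.459,-.2955),.029),((.447,-.1575),.036)): print((proj(a,[x,y,h])-[304.5,154.5])*6)
E
```

```text
clock: 30.4
tcp_pos: [0.4466, -0.1582, 0.0218]
orientation: [0.0, 0.707, 0.707, 0.0]
wrist_force: [0.4, 0.3, 0.7]
finger_gap: 0.0821
clock: 30.82
tcp_pos: [0.4457, -0.1576, 0.1553]
orientation: [-0.001, 0.707, 0.707, -0.0]
wrist_force: [1.1, -0.0, 0.2]
finger_gap: 0.0817
clock: 31.23
tcp_pos: [0.4456, 0.0051, 0.1545]
orientation: [-0.0, 0.706, 0.708, 0.001]
wrist_force: [-0.2, -0.3, 0.3]
finger_gap: 0.0821
clock: 31.65
tcp_pos: [0.4465, 0.0009, 0.1537]
orientation: [0.0, 0.708, 0.706, -0.0]
wrist_force: [-0.1, -0.1, -0.4]
finger_gap: 0.0822
p20 [173.86208834 279.30024774]
p30 [300.40440324 145.55249399]
p42 [558.96028114 240.60190478]
p56 [459.37007482 389.27019867]
top-face px, if centred:
[174.35599922 249.55749226]
[301.84141324 119.9605427 ]
[562.72174711 214.2441778 ]
[463.84737107 350.56726346]
```

View pics/end.png

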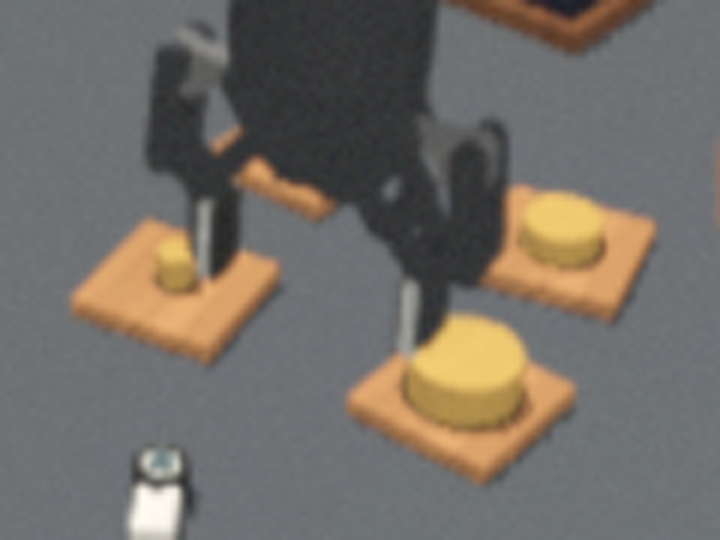

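w20, w42 and w56 stand centred; the w56 top is at (466,353) against (464,351) expected, the w42 at (562,217) against (563,214). The loupe is undisturbed. The gripper hides w30, so I move aside for a last look.

```bash
python3 -m crank '{"travel":[[0.8,0,-0.3],[1.7,0,-0.6],[2.6,0,-0.9],[3.4,0,-1],[4,0,-1]],"turn":[0,0,0,0,0]}'
python3 -m crank '{"travel":[[0,0,0],[0,0,0],[0,0,0],[0,0,0],[0,0,0]],"turn":[0,0,0,0,0]}'
python3 - <<'E'
from h import *
t=read_camera("top"); crop(t,315,120,125,150,4,"pics/end2.png")
for n,p in dict(w20=(.609,-.155,.031),w30=(.617,-.298,.029),w42=(.459,-.2955,.029),w56=(.447,-.1575,.036),box=(.746,-.102,.04)).items(): print(n,((proj(t,p)-[314.5,119.5])*4).round())
E
```

```text
clock: 32.12
tcp_pos: [0.4473, 0.1636, 0.1951]
orientation: [0.001, 0.707, 0.707, 0.001]
wrist_force: [0.2, -0.2, 0.4]
finger_gap: 0.0823
clock: 32.53
tcp_pos: [0.4464, 0.1608, 0.1935]
orientation: [-0.0, 0.708, 0.706, -0.0]
wrist_force: [-0.6, -0.0, -1.0]
finger_gap: 0.0819
w20 [173. 266.]
w30 [367. 262.]
w42 [366. 478.]
w56 [175. 489.]
box [105.  80.]
```

View pics/end2.png

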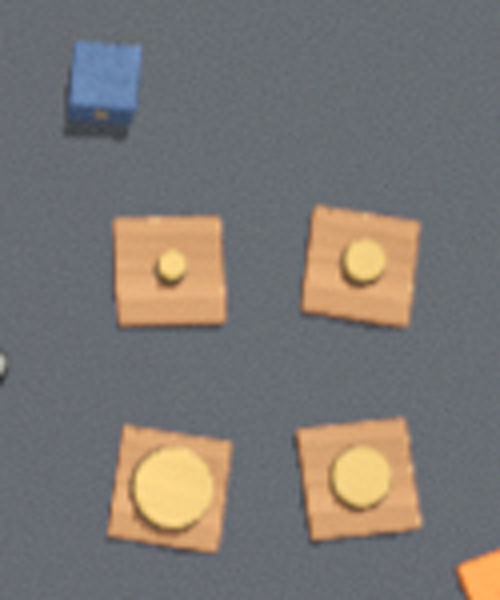

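All four weights stand centred on their pads: (171,266), (364,261), (361,477) and (172,488), each within about 5 px of 4x zoom (3–4 mm) of expected. The ring box is in place. Handing in.

```bash
python3 -c "
from workcell import *
print(hand_in())"
```

```text
the job is handed in; nothing more can be done
None
```

I moved the four weights one at a time from the top of the stack (w20, w30, w42, w56) to their own pads. I lowered each until the wrist force showed contact, then released it. The job was handed in at about 32.5 s of the 128 s allowed, and no verdict was reported.

**Final top view:** all four weights stand upright and within about 3–4 mm of their measured pad centres (limit 12 mm). The ring box looks unmoved, and the loupe did not look disturbed in the side view just before. The gripper is open and well clear of everything.

**Disagreements and odd readings:**
- The two cameras disagreed by 2–3 mm on the pad positions, so I averaged them.
- The w20 made contact slightly early, with a brief 19 N push when it was set down.
- The wrist force rose by about 6 N while gripping each of the three larger weights, but the rest of the stack was still standing on the scale afterwards.

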